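Close the utensil case: fold the lid over and tuck its tongue under the lip

TASK

Close the open utensil case on the worktop: push its wooden lid over and down flat, then, keeping it pressed flat, push it along until it is fully home with its tongue tucked under the metal lip, so that it stays shut when let go. Only push on the lid's outer face with the fingertips: grip and lift nothing, do not touch the lid's cork-lined inner side, and leave the utensils in the case and the cup, garlic bulb and shaker beside it where they are.

Things in the scene. Friction and masses are not known exactly. Their poses are not given: they have to be found in the camera images.
- case: White open plastic case, 196 (x) x 110 (y) x 40 mm high, fixed to the worktop. Origin: centre of its underside, z up. Its hinge side roughly faces the robot. Its x runs along its long side and the hinge; +y is the hinge side, -y the side with the lip. Rim at z = 40 mm; a deck at rim height (y 18 to 54 mm) carries the sliding hinge between steel guide rails at x = +-92 mm, 12 mm high.
- lip: Steel lip on the case's -y side, 76 mm wide (x -38 to 38). Same origin and axes as the case. Stands outside the -y wall and reaches inwards above the rim from y = -59 to -43 mm with its underside at z = 49.5 mm, then flares upward as a mouth to y = -37 mm (underside there 56 mm). Highest point z = 59 mm.
- lip_mouth (a point): Point on the underside of the lip's flat part, at its inner edge, half-way along it (case frame 0, -43, 49.5 mm).
- lid (a joint): Fold angle, rad: 0 flat over the case (hard stop), 1.57 upright, more leans away (max 2.0). Stays where left when near upright; let go below about 0.7 a weak spring (0.1 N m near flat) lifts it again, unless the tongue is beneath the lip; then it rests at about 0.07. Flat, the tongue passes beneath the lip with 4.5 mm to spare; slid while raised, it strikes the lip or ends on top.
- lid_hinge (a point): Hinge line at mid-length, mid-thickness of the lid: case frame x = 0, y = 48 mm minus shoe, z = 43.5 mm. The lid is a wooden flap 170 mm long (along the hinge), 5 mm thick, reaching 66 mm from the hinge line; there a tongue 70 mm wide, 4 mm thick, goes on to 79 mm. Axes turn with the lid: x along the hinge, -y to the tongue, z out of the outer face.
- shoe (a joint): Slide of the lid's hinge across the case towards the lip (the case's -y), in m: 0 drawn right back, 0.022 fully home (hard stop). Moves stiffly (about 3.5 N) and stays where left. Below 0.006 the lid folds flat clear of the lip; at 0.022 the tongue lies 10 mm beneath the lip's flat part.
- lid_push (a point): On the lid's outer face (the top when shut), 54 mm from the hinge line, mid-length: foot of the thumb step, a ridge 90 mm long parallel to the hinge and 7 mm high, upright on the hinge side, sloping away to the tongue. A fingertip on the face between hinge and step can push the lid towards the lip. Axes as lid_hinge.
- lid_tip (a point): Middle of the tongue's outer edge, 79 mm from the hinge line, in mid-thickness; moves with the lid.
- liner: Thin cork lining on the lid's inner side (faces down when shut), not to be touched. Origin on the hinge line.
- opener: Yellow bottle opener, 174 x 41 x 20 mm, lying loose in the case. Origin: centre of its underside.
- peeler: Blue-handled peeler, 170 x 25 x 18 mm, lying loose in the case. Origin: centre of its underside.
- cup: Small white espresso cup with handle, 62 x 89 x 52 mm, on the worktop to the right of the case, between garlic and shaker. Origin: centre of its underside.
- garlic: Garlic bulb, 60 x 57 x 58 mm, on the worktop to the right of the case, nearest the robot. Origin: centre of its underside.
- shaker: Salt shaker, 44 mm across, 90 mm high, on the worktop to the right of the case, furthest from the robot. Origin: centre of its underside.
Mind the look-alikes: they are no part of the job. There is more than one size of the opener; the job needs the larger.

How it is judged:
At the end, for the whole second after the job is handed in: The lid's slide is past 19 mm of its 22 mm, its angle is below 0.11 rad and it is at rest, so that the tongue's edge lies at least 4 mm beneath the flat part of the lip; the opener and peeler lie in the case, moved less than 30 mm; the cup, garlic and shaker stand within 20 mm of where they were (value of joint shoe above 0.019 m and value of joint lid below 0.11 rad and velocity of joint lid between -0.05 and 0.05 rad/s and velocity of joint shoe between -0.005 and 0.005 m/s and y of lid_tip in the frame of lip_mouth below -0.004 m and z of lid_tip in the frame of lip_mouth below 0.001 m and z of each of opener, peeler in the frame of case below 0.03 m and distance of each of opener, peeler from where it was at the start of the episode below 0.03 m and distance of each of cup, garlic, shaker from where it was at the start of the episode below 0.02 m); the robot touches nothing.
It fails at once if the cork-lined inner side of the lid is touched (the lid is gripped or lifted from below) (contact force between the fingers and liner above 0.5 N).
It fails at once if the opener or peeler is lifted or pushed about (not (z of opener in the frame of case below 0.03 m) or not (distance of opener from where it was at the start of the episode below 0.03 m) or not (z of peeler in the frame of case below 0.03 m) or not (distance of peeler from where it was at the start of the episode below 0.03 m)).
It fails at once if the cup, garlic or shaker is moved or lifted (not (distance of cup from where it was at the start of the episode below 0.02 m) or not (distance of garlic from where it was at the start of the episode below 0.02 m) or not (distance of shaker from where it was at the start of the episode below 0.02 m)).
It also fails if it takes over 38 s, if anything falls off the work surface, if the arm or the gripper's body presses on something with over 40 N, if the wrist force passes 120 N, or if a joint passes its speed limit or range.

ROBOT

A 7-joint arm with a two-finger parallel gripper is mounted at the origin on a cart in front of the work surface, level with it; the furniture and walls round the work are solid. World frame = base frame: x ahead of the robot, y to its left, z up, the work surface at z = 0. Lengths are in m, angles in rad, forces in N, time in s.
With the tool pointing down it reaches from about 0.425 to 0.95 m from the base axis. Payload 4.7 kg.
Tool frame: the origin (TCP) lies midway between the tips of the shut fingers; the grasp point (between the pads) lies 19 mm behind it; z points along the fingers, y is the line along which they close (so a half turn about z gives the same grasp; the last joint's range is limited). The gripper opens to 87 mm and grips with 3 to 60 N. Pads are 19 mm wide; open, the fingers measure 117 mm over their backs; the gripper's body (75 mm by 190 mm) begins 51 mm behind the grasp point.
Start: joints at [-1.288, 0.469, -0.049, 1.532, 0.024, 1.141, -0.082], TCP at [0.207, 0.642, 0.193] pointing down, gripper open.
Joint ranges: [-2.59, 2.59], [-0.33, 1.99], [-1.39, 1.29], [0.1, 2.45], [-1.04, 4.18], [0.21, 1.99], [-2.66, 2.66]. Speed limits (rad/s): [2.57, 2.57, 3.14, 3.14, 3.14, 3.14, 3.14].

INTERFACE

Orientations are given as a unit quaternion [w, x, y, z].
In Python, from plant import env, claw, kin, cams, job, status gives the robot as it stands. Calls block until the motion is done:
- env.goto(position, orientation): joint-space move of the TCP to a pose.
- env.movel(position, attitude=None, max_speed=0.15): straight line of the TCP; attitude=None keeps the orientation; max_speed is the mean speed in m/s.
- env.set_joints(angles): joint-space move.
- claw.let_go() and claw.close(grip_force=None): open the fingers fully, or close them until they stop; grip_force is the grip in N (None keeps the last).
- env.sleep(seconds).
- kin.inverse_kinematics(position, orientation): joint angles nearest the present ones, or None.
- cams.get_image(name): name is "scene" or "top"; returns a dict with "pixels" (384x512x3 uint8, red, green, blue), "K" (3x3 intrinsics, pixels), "camera_from_world" (4x4, takes a point from world to camera coordinates). Camera axes: x right, y up, looking along -z (the intrinsics and any distortion apply to the point x, -y, -z); pixel columns grow to the right and rows downward; lengths in m; the calibration is good to about 2 mm. A picture is of the moment at which its call begins. There is no depth.
A pose or a line that the arm cannot do raises env.MotionError and nothing moves.
- job.job_done(): hands the job in; it is judged then, once.
Readings, each from a call of its own:
- status.get_t(): time.
- status.get_joints(): joint angles.
- status.get_joint_vel(): joint speeds.
- status.get_effort(): joint torques, N m.
- status.get_ee_pos(): TCP position.
- status.get_ee_rot(): TCP orientation.
- status.get_wrist_force(): force on the tool from outside, world axes, zero at the start.
- status.get_ft_torque(): the same for the moment, N m.
- status.get_gripper_width(): finger opening in m.
- status.get_finger_force(): force on a finger pad.
Only numpy, scipy, OpenCV 4.12 (cv2) and the standard library are available. Lean on these libraries where they do the work, as an engineer would, in place of code of your own. Each camera call takes 0.05 s, during which the arm holds its last target. There are 200 camera calls.

## Working session

There is one attempt and no reset: what is moved stays moved. The work goes in short steps, each a Python script; the robot and the scene stay as the last script left them, time stands still between calls to the robot, and variables do not carry over. Pictures are saved under pics/ and viewed, at most 10 in all, crops included, and the job is handed in when it is done.

```bash
mkdir -p pics; ls
python3 - <<'E'
from plant import env, claw, kin, cams, job, status
import cv2,pickle,numpy as np
d={}
for n in("scene","top"):
    r=cams.get_image(n); d[n]=r; cv2.imwrite(f"pics/{n}0.png",r["pixels"][:,:,::-1]); print(n,r["K"].tolist(),np.round(r["camera_from_world"],4).tolist(),[k for k in r])
pickle.dump(d,open("d0.pkl","wb"))
print(status.get_t(),status.get_ee_pos(),status.get_ee_rot(),status.get_gripper_width())
E
```

```text
pics
scene [[371.77267205714236, 0.0, 261.6855885659098], [0.0, 371.77267205714236, 194.13996318362686], [0.0, 0.0, 1.0]] [[0.7119, -0.702, 0.021, -0.5043], [0.3258, 0.3566, 0.8756, -0.1643], [-0.6221, -0.6165, 0.4825, -1.0459], [0.0, 0.0, 0.0, 1.0]] ['pixels', 'K', 'camera_from_world']
top [[348.26696421079413, 0.0, 250.1529534704898], [0.0, 348.26696421079413, 195.38495469251956], [0.0, 0.0, 1.0]] [[-0.0262, -0.9996, -0.0044, -0.1562], [0.9965, -0.0265, 0.0798, -0.5016], [-0.0799, -0.0023, 0.9968, -1.0046], [0.0, 0.0, 0.0, 1.0]] ['pixels', 'K', 'camera_from_world']
0.1 [0.20685835 0.64190067 0.192402  ] [-1.08418251e-04  1.55216182e-01  9.87880139e-01 -8.69343547e-04] 0.08703080754499067
```

View pics/scene0.png

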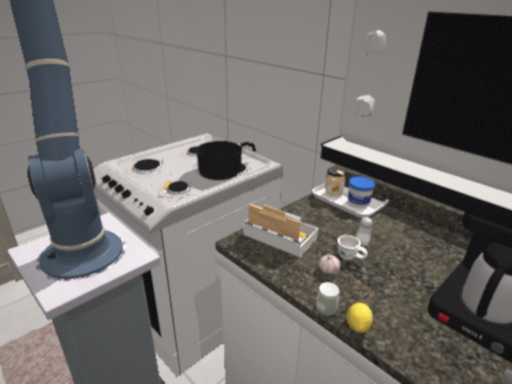

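View pics/top0.png

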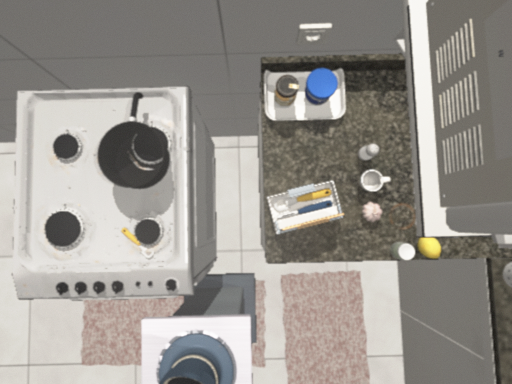

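The scene view shows the open case around (280,230) with its lid upright, and the garlic (330,264), cup (350,247) and shaker (365,230) to its right. The top view shows the case around (304,207), the garlic (372,211), cup (372,181) and shaker (370,152).

Look-alikes in the top view:
- Smaller opener on the stove at (130,238); the wanted larger one is in the case at (315,195).
- A white mug at (405,252) and a lemon at (430,247); the espresso cup has the handle and is at (372,181).
- Jars on the tray at (288,90) and (322,85).

Next, a close crop of the case.

Run:
```python
import cv2,pickle,numpy as np
d=pickle.load(open("d0.pkl","rb"))
a=d["top"]["pixels"][170:240,258:352]; b=d["scene"]["pixels"][195:260,230:330]
a=cv2.resize(a,(784,584),interpolation=cv2.INTER_CUBIC)
b=cv2.resize(b,(800,520),interpolation=cv2.INTER_CUBIC)
cv2.imwrite("pics/ct.png",a[:,:,::-1]);cv2.imwrite("pics/cs.png",b[:,:,::-1])
```

```text
(no output)
```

View pics/ct.png

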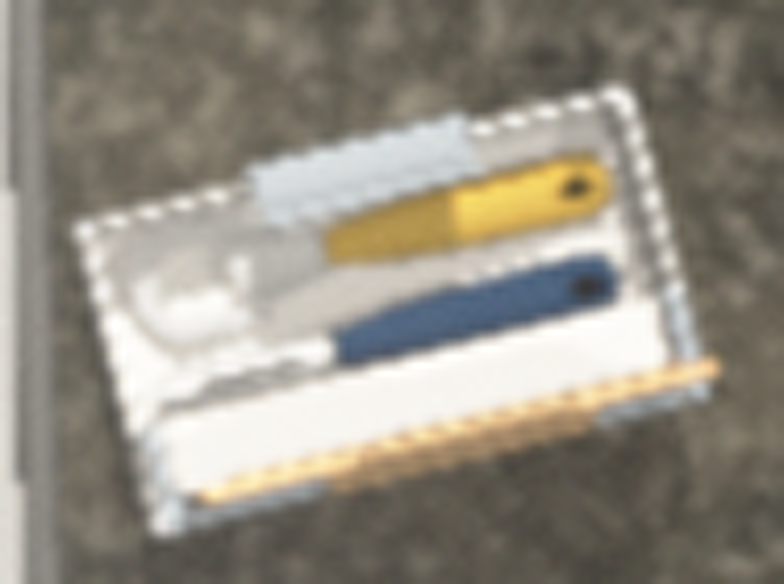

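View pics/cs.png

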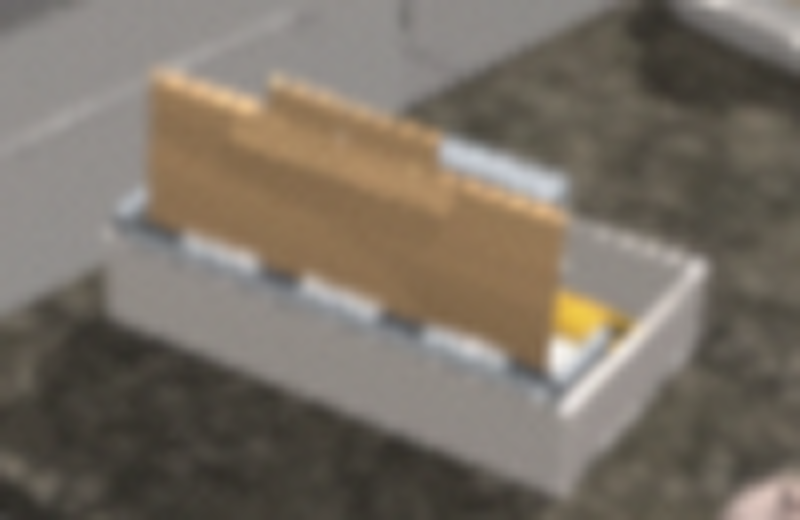

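The crops show the larger yellow opener and the blue peeler inside the case. The steel lip is at about (360,170) in the top crop, on the far side. The lid stands upright on the robot side, with its outer face and thumb step facing the robot. I take the case corners from the crops.

```bash
cat > h.py <<'E'
import numpy as np,pickle
def ray(r,uv):
    T=np.array(r["camera_from_world"]);K=np.array(r["K"])
    x=(uv[0]-K[0,2])/K[0,0];y=(uv[1]-K[1,2])/K[1,1]
    return -T[:3,:3].T@T[:3,3], T[:3,:3].T@np.array([x,-y,-1])
def onz(r,uv,z):
    c,v=ray(r,uv);return c+v*(z-c[2])/v[2]
def tri(r1,u1,r2,u2):
    a,v=ray(r1,u1);b,w=ray(r2,u2)
    s=np.linalg.lstsq(np.c_[v,-w],b-a,rcond=None)[0]
    p,q=a+v*s[0],b+w*s[1];return (p+q)/2,np.linalg.norm(p-q)
def proj(r,p):
    q=np.array(r["camera_from_world"])@np.r_[p,1];K=np.array(r["K"]);q=K@np.array([q[0],-q[1],-q[2]]);return q[:2]/q[2]
E
python3 - <<'E'
from h import *
np.set_printoptions(precision=4,suppress=True)
d=pickle.load(open("d0.pkl","rb"));t,s=d["top"],d["scene"]
T=lambda u,v:((u+.5)*94/784-.5+258,(v+.5)*70/584-.5+170)
S=lambda u,v:((u+.5)/8-.5+230,(v+.5)/8-.5+195)
FL=onz(t,T(78,225),.04);FR=onz(t,T(630,90),.04);NL=onz(t,T(158,530),.04);NR=onz(t,T(712,395),.04)
print("top",FL,FR,NL,NR,[np.linalg.norm(a-b) for a,b in((FL,FR),(NL,NR),(FL,NL),(FR,NR))])
sFR=onz(s,S(708,265),.04);sNR=onz(s,S(565,415),.04);sNL=onz(s,S(107,232),.04)
print("scene",sFR,sNR,sNL,np.linalg.norm(sFR-sNR),np.linalg.norm(sNR-sNL))
# lip ends z~.058
L=[onz(t,T(*q),.057) for q in((245,165),(465,115),(478,170),(268,222))];print("lip",np.array(L))
# lid: step/tongue/top corners triangulated
for n,a,b in(("lidtopR",(718,365),(568,210)),("lidtopL",(200,495),(152,72))): print(n,*tri(t,T(*a),s,S(*b)))
for n,p in(("garlic",(372,211)),("cup",(372,181)),("shaker",(370,155))): print(n,onz(t,p,.03))
def fit(FL,FR,NL,NR):
    ex=(FL-FR+NL-NR);print("yaw case x",np.degrees(np.arctan2(ex[1],ex[0])),"centre",(FL+FR+NL+NR)/4)
fit(FL,FR,NL,NR)
ex=sNL-sNR;print(np.degrees(np.arctan2(ex[1],ex[0])), "c",(sFR+sNL)/2)
E
```

```text
top [ 0.491  -0.2176  0.04  ] [ 0.5328 -0.4101  0.04  ] [ 0.3856 -0.2418  0.04  ] [ 0.4267 -0.4335  0.04  ] [np.float64(0.19703646957340987), np.float64(0.19603758749508943), np.float64(0.10818449698360341), np.float64(0.10865014087281018)]
scene [ 0.5387 -0.4104  0.04  ] [ 0.4286 -0.4338  0.04  ] [ 0.3894 -0.2419  0.04  ] 0.11257970953537304 0.19595325206518782
lip [[ 0.5087 -0.2742  0.057 ]
 [ 0.5238 -0.3496  0.057 ]
 [ 0.5049 -0.3532  0.057 ]
 [ 0.4891 -0.2813  0.057 ]]
lidtopR [ 0.437  -0.4185  0.1127] 0.004442642141515049
lidtopL [ 0.3999 -0.252   0.1099] 0.004021631390176325
garlic [ 0.4417 -0.521   0.03  ]
cup [ 0.5291 -0.5257  0.03  ]
shaker [ 0.6059 -0.524   0.03  ]
yaw case x 102.17829152769518 centre [ 0.4591 -0.3258  0.04  ]
101.54862192105551 c [ 0.464  -0.3261  0.04  ]
```

```bash
cat >> h.py <<'E'
from scipy.spatial.transform import Rotation as R
C=np.array([.461,-.326]);YAW=np.radians(102)
def cw(y,z,x=0.):  # case frame -> world
    ex=np.array([np.cos(YAW),np.sin(YAW)]);ey=np.array([-ex[1],ex[0]])
    return np.r_[C+x*ex+y*ey,z]
def wc(p):
    q=np.array(p[:2])-C;ex=np.array([np.cos(YAW),np.sin(YAW)]);return q@np.array([-ex[1],ex[0]])
ty=-np.array([np.cos(YAW),np.sin(YAW),0]);tz=np.array([0,0,-1.])
QD=R.from_matrix(np.c_[np.cross(ty,tz),ty,tz]).as_quat()[[3,0,1,2]]
E
python3 - <<'E'
from plant import env, claw, kin, cams, job, status
from h import *
np.set_printoptions(precision=3,suppress=True)
print(kin.inverse_kinematics(cw(.09,.25),QD),kin.inverse_kinematics(cw(.09,.09),QD),kin.inverse_kinematics(cw(-.02,.045),QD))
p=status.get_ee_pos()
env.movel([p[0],p[1],.38],max_speed=.3)
print(status.get_t())
env.goto(cw(.09,.36),QD);print(status.get_t())
claw.close(10);print(status.get_t(),status.get_gripper_width())
env.movel(cw(.09,.09),max_speed=.2)
print(status.get_t(),status.get_ee_pos(),status.get_wrist_force())
import cv2
im=cams.get_image("scene")["pixels"][170:270,200:350];t=cams.get_image("top")["pixels"][150:250,240:390]
cv2.imwrite("pics/a1.png",cv2.resize(np.vstack([im]),(800,533),interpolation=cv2.INTER_CUBIC)[:,:,::-1])
cv2.imwrite("pics/a1t.png",cv2.resize(t,(800,533))[:,:,::-1])
E
```

```text
[-0.122  0.182  0.914  1.885 -0.157  1.149 -0.512] [-0.165  0.545  1.118  2.073 -0.629  0.914 -0.054] [-0.228  0.767  1.108  1.945 -0.839  0.987 -0.073]
0.875
4.3583
5.8833 0.0006047409832420649
7.3833 [ 0.374 -0.345  0.091] [-0.637  0.094 -0.136]
```

View pics/a1.png

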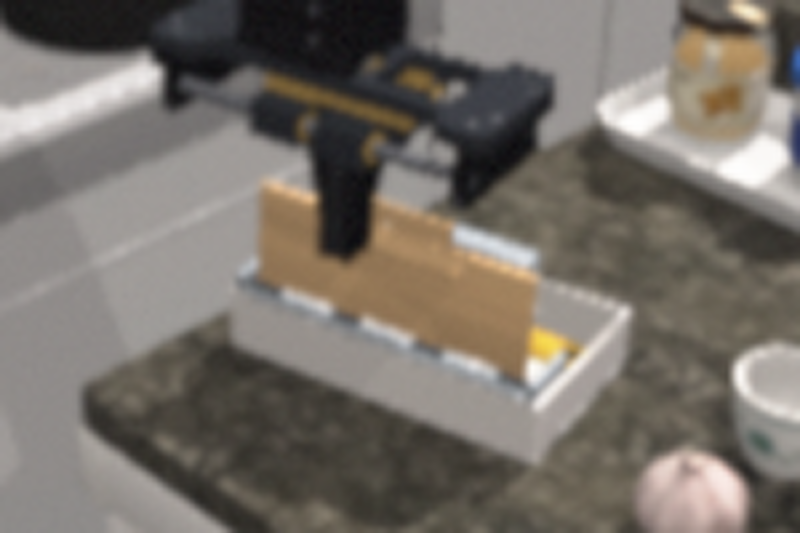

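The fingertips, at about (345,250), stand in front of the lid's outer face, clear of everything. Next I fold the lid down, checking forces at each step.

```bash
cat >> h.py <<'E'
def fold(th,u,H=.047):
    c,s=np.cos(th),np.sin(th)
    Y=min(u*c-.0025*s,.054*c-.0095*s)
    return cw(H-Y+.0095,.0435+u*s+.0025*c)
E
python3 - <<'E'
from plant import env, claw, kin, cams, job, status
from h import *
import cv2
np.set_printoptions(precision=3,suppress=True)
for i,a in enumerate([95,85,75,65,55,45]):
    env.movel(fold(np.radians(a),.046),max_speed=.06)
    f=status.get_wrist_force();print(a,round(status.get_t(),2),f,status.get_ee_pos())
    if np.linalg.norm(f)>15:break
im=cams.get_image("scene")["pixels"][170:270,200:350]
cv2.imwrite("pics/a2.png",cv2.resize(im,(800,533),interpolation=cv2.INTER_CUBIC)[:,:,::-1])
E
```

```text
95 7.96 [-0.884  0.747  0.251] [ 0.392 -0.341  0.089]
85 8.27 [ 0.685 -0.208  0.192] [ 0.402 -0.339  0.09 ]
75 8.57 [-0.547 -0.162 -0.545] [ 0.411 -0.337  0.088]
65 8.88 [ 0.371 -1.297  0.214] [ 0.42  -0.335  0.086]
55 9.19 [-0.306  0.281  0.095] [ 0.429 -0.333  0.082]
45 9.49 [-1.232 -0.533  0.207] [ 0.436 -0.331  0.077]
```

View pics/a2.png

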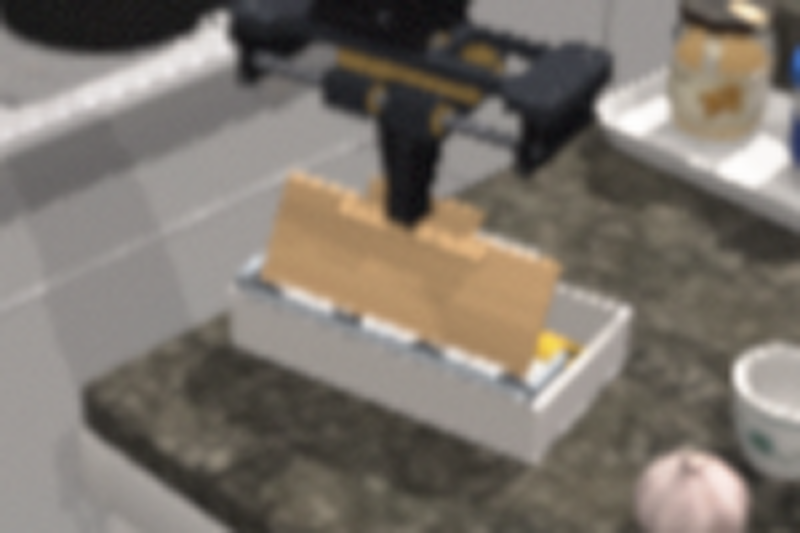

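The lid has folded to around half-way and the tip, at (405,222), is by the step. I measure the lid angle from the right end corner (560,265), and from the earlier picture for comparison.

Run:
```python
from h import *
d=pickle.load(open("d0.pkl","rb"));s=d["scene"]
ex=np.array([np.cos(YAW),np.sin(YAW),0])
def cor(uv,x):
    c,v=ray(s,uv);p0=cw(0,0,x);k=((p0-c)@ex)/(v@ex);p=c+k*v;return wc(p)*1e3,p[2]*1e3
A=lambda u,v:(200+(u+.5)*150/800-.5,170+(v+.5)*100/533-.5)
S=lambda u,v:((u+.5)/8-.5+230,(v+.5)/8-.5+195)
print("init R top",cor(S(568,210),-.085),"R bottom",cor(S(545,368),-.085),"L top",cor(S(152,72),.085))
print("a1 R",cor(A(538,268),-.085),"now R top",cor(A(562,263),-.085),"R bottom",cor(A(527,372),-.085),"L top",cor(A(290,172),.085))
print("tip",cor(A(405,222),0),"step crest low edge at mid",cor(A(410,225),0))
for u in(.044,.054): print(u)
```

```text
init R top (np.float64(36.7643081927434), np.float64(109.72226732423074)) R bottom (np.float64(44.4216839469311), np.float64(48.379512285631975)) L top (np.float64(40.95175100253353), np.float64(108.36890674678213))
a1 R (np.float64(37.84447817849967), np.float64(113.31895428365468)) now R top (np.float64(9.607368437196529), np.float64(101.5410254268122)) R bottom (np.float64(40.471385535257525), np.float64(50.05234607292175)) L top (np.float64(12.799890326194946), np.float64(100.84593585650836))
tip (np.float64(28.15711862992165), np.float64(105.75450898061733)) step crest low edge at mid (np.float64(22.671010629181737), np.float64(101.12000635087426))
0.044
0.054
```

Run:
```python
from plant import status
from h import *
d=pickle.load(open("d0.pkl","rb"));s=d["scene"]
B=lambda q:((q[0]+.5-200)/150*800,(q[1]+.5-170)/100*533)
print("a1 tcp",B(proj(s,[.374,-.345,.091])),"seen ~345,250")
p=status.get_ee_pos();print("a2 tcp",p,B(proj(s,p)),"back edge",B(proj(s,cw(wc(p)+.0095,p[2]))))
for th in(45,52,58):
  t=np.radians(th);c,q=np.cos(t),np.sin(t)
  f=lambda u,w,x:B(proj(s,cw(.047-u*c+w*q,.0435+u*q+w*c,x)))
  print(th,"R top",f(.066,.0025,-.085),"L top",f(.066,.0025,.085),"step foot ends",f(.054,.0025,-.045),f(.054,.0025,.045),"crest mid",f(.054,.0095,0))
```

```text
a1 tcp (np.float64(343.4198445295373), np.float64(297.58910398077995)) seen ~345,250
a2 tcp [ 0.43588885 -0.33118173  0.07761488] (np.float64(405.667443999159), np.float64(264.6850403271535)) back edge (np.float64(396.6888445399257), np.float64(272.56868419362957))
45 R top (np.float64(567.7112205917998), np.float64(272.563316382989)) L top (np.float64(300.987743297432), np.float64(178.38509246723333)) step foot ends (np.float64(492.61702078765666), np.float64(269.43746679500794)) (np.float64(351.6108383192571), np.float64(218.74667362353387)) crest mid (np.float64(416.4038648271541), np.float64(239.8277449016802))
52 R top (np.float64(562.965706805119), np.float64(269.6595136356449)) L top (np.float64(294.90051335721273), np.float64(175.09592987394413)) step foot ends (np.float64(488.35151469630273), np.float64(267.18144119156307)) (np.float64(346.7686763749425), np.float64(216.31137249537977)) crest mid (np.float64(411.19438639288575), np.float64(238.9024884094828))
58 R top (np.float64(558.3398063293619), np.float64(268.5558361295277)) L top (np.float64(289.1428571407473), np.float64(173.55479096204158)) step foot ends (np.float64(484.252571342974), np.float64(266.3678361280975)) (np.float64(342.1847111138237), np.float64(215.29781857279)) crest mid (np.float64(406.3413842233043), np.float64(239.25331574556327))
```

The seen tip lies about 21 mm above the reported TCP (crop row 222 against 265). The lid angle of about 55° agrees, so the tip is riding on the step crest. The lid stays put at this angle, so I back off, lower the tip by that offset and continue folding, looking at it once on the way.

```bash
cat >> h.py <<'E'
D=np.array([0,0,.021])
E
python3 - <<'E'
from plant import env, claw, kin, cams, job, status
from h import *
import cv2
np.set_printoptions(precision=3,suppress=True)
p=status.get_ee_pos();y=wc(p)
env.movel(cw(y+.025,p[2]),max_speed=.1)
g=fold(np.radians(62),.044)-D
env.movel(cw(y+.025,g[2]),max_speed=.1)
for i,a in enumerate([62,50,40,30]):
    env.movel(fold(np.radians(a),.044)-D,max_speed=.06)
    f=status.get_wrist_force();print(a,round(status.get_t(),2),f,status.get_ee_pos())
    if np.linalg.norm(f)>15:break
im=cams.get_image("scene")["pixels"][170:270,200:350]
cv2.imwrite("pics/a3.png",cv2.resize(im,(800,533),interpolation=cv2.INTER_CUBIC)[:,:,::-1])
E
```

```text
62 10.57 [-0.014 -0.501 -0.056] [ 0.423 -0.334  0.063]
50 10.9 [-0.247 -0.529  0.391] [ 0.432 -0.332  0.058]
40 11.18 [0.006 0.166 0.262] [ 0.437 -0.331  0.052]
30 11.45 [ 0.411 -0.76  -0.31 ] [ 0.442 -0.33   0.046]
```

View pics/a3.png

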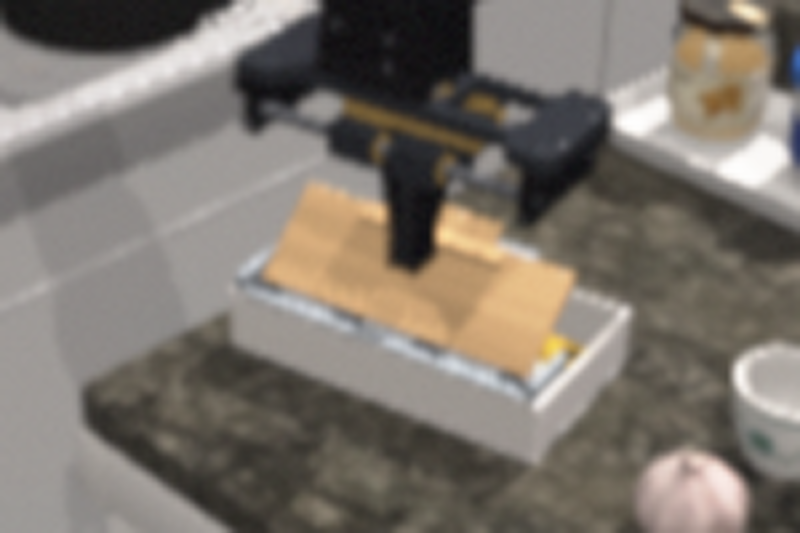

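The tip, at (410,268), now rests on the face on the hinge side of the step, with the lid at roughly 35°. I continue down to the stop and probe by force.

Run:
```python
from plant import env, claw, kin, cams, job, status
from h import *
import cv2
np.set_printoptions(precision=3,suppress=True)
for a,u in[(22,.043),(14,.042),(7,.041),(0,.04)]:
    g=fold(np.radians(a),u)-D;env.movel(g,max_speed=.06)
    f=status.get_wrist_force();print(a,round(status.get_t(),2),f,status.get_ee_pos())
    if np.linalg.norm(f)>20:break
for i in range(8):
    env.sleep(.1);f=np.mean([status.get_wrist_force() for _ in range(3)],0)
    if f[2]>8:break
    g[2]-=.0015;env.movel(g,max_speed=.03)
    print("probe",round(status.get_t(),2),f,status.get_ee_pos(),g[2])
print(status.get_t(),f,g)
im=cams.get_image("scene")["pixels"][170:270,200:350]
cv2.imwrite("pics/a4.png",cv2.resize(im,(800,533),interpolation=cv2.INTER_CUBIC)[:,:,::-1])
```

```text
22 11.75 [-1.06  -0.828  0.008] [ 0.444 -0.329  0.041]
14 12.0 [-0.59  -0.075  0.162] [ 0.445 -0.329  0.035]
7 12.25 [-0.8    0.049 -0.12 ] [ 0.445 -0.329  0.03 ]
0 12.5 [0.061 0.039 0.605] [ 0.445 -0.329  0.025]
probe 12.85 [ 0.683 -0.2    0.491] [ 0.445 -0.329  0.024] 0.023499999999999997
probe 13.2 [0.743 0.197 1.034] [ 0.445 -0.329  0.022] 0.021999999999999995
probe 13.55 [0.901 0.221 0.626] [ 0.445 -0.329  0.02 ] 0.020499999999999994
probe 13.9 [ 2.049 -0.013  1.949] [ 0.445 -0.329  0.019] 0.018999999999999993
probe 14.25 [1.075 0.836 0.452] [ 0.445 -0.329  0.017] 0.01749999999999999
probe 14.6 [ 1.876 -0.092  1.327] [ 0.445 -0.329  0.017] 0.01599999999999999
14.7 [-1.533  2.697 11.097] [ 0.445 -0.329  0.016]
```

View pics/a4.png

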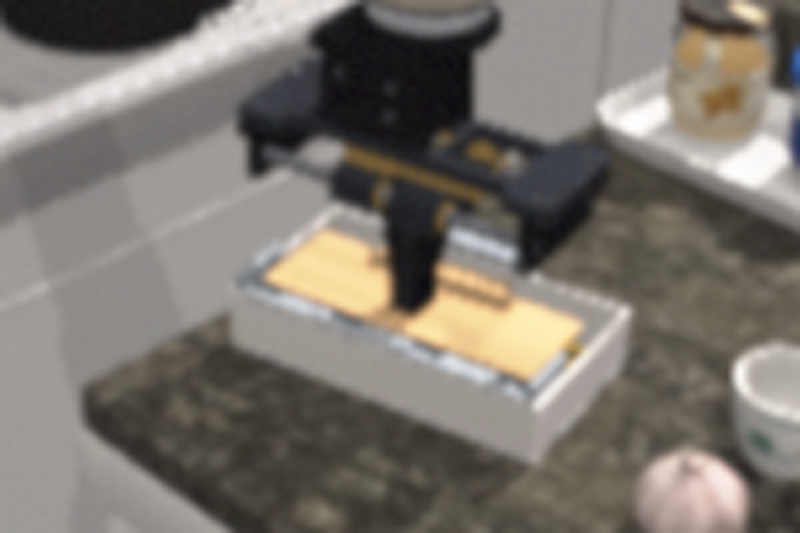

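The lid is flat and the tip, at (415,310), rests between hinge and step with 11 N downwards. I now slide towards the lip, holding the press by force.

```bash
cat > slide.py <<'E'
from plant import env, claw, kin, cams, job, status
from h import *
import cv2
np.set_printoptions(precision=3,suppress=True)
z=.016;y=wc(status.get_ee_pos());d=-cw(1,0)+cw(0,0)
print("y0",y)
while y>-.030 and status.get_t()<28:
    y-=.002; env.movel(cw(y,z),max_speed=.03)
    f=np.mean([(env.sleep(.01),status.get_wrist_force())[1] for _ in range(4)],0)
    h=-f@d
    print(round(status.get_t(),2),"y cmd %.4f act %.4f z %.4f push %.1f down %.1f"%(y,wc(status.get_ee_pos()),z,h,f[2]))
    if h>28:break
    z-=np.clip((12-f[2])/10000,-.0007,.0007)
im=cams.get_image("scene")["pixels"][170:270,200:350]
cv2.imwrite("pics/a5.png",cv2.resize(im,(800,533),interpolation=cv2.INTER_CUBIC)[:,:,::-1])
E
python3 slide.py
```

```text
y0 0.016508417463798945
15.03 y cmd 0.0145 act 0.0154 z 0.0160 push 1.8 down 12.1
15.32 y cmd 0.0125 act 0.0137 z 0.0160 push 2.4 down 12.6
15.6 y cmd 0.0105 act 0.0118 z 0.0161 push 2.5 down 11.9
15.88 y cmd 0.0085 act 0.0098 z 0.0161 push 2.3 down 12.2
16.17 y cmd 0.0065 act 0.0078 z 0.0161 push 2.3 down 12.6
16.45 y cmd 0.0045 act 0.0058 z 0.0161 push 2.7 down 11.5
16.73 y cmd 0.0025 act 0.0039 z 0.0161 push 2.8 down 12.2
17.02 y cmd 0.0005 act 0.0018 z 0.0161 push 3.2 down 12.5
17.3 y cmd -0.0015 act -0.0001 z 0.0162 push 2.9 down 11.8
17.58 y cmd -0.0035 act -0.0022 z 0.0161 push 2.3 down 11.8
17.87 y cmd -0.0055 act -0.0037 z 0.0161 push 3.8 down 12.9
18.15 y cmd -0.0075 act -0.0036 z 0.0162 push 7.1 down 14.8
18.43 y cmd -0.0095 act -0.0050 z 0.0165 push 7.5 down 12.1
18.72 y cmd -0.0115 act -0.0064 z 0.0165 push 8.5 down 12.4
19.0 y cmd -0.0135 act -0.0087 z 0.0165 push 8.0 down 10.9
19.28 y cmd -0.0155 act -0.0103 z 0.0164 push 9.0 down 11.7
19.57 y cmd -0.0175 act -0.0125 z 0.0164 push 8.4 down 11.3
19.85 y cmd -0.0195 act -0.0144 z 0.0163 push 8.4 down 11.2
20.13 y cmd -0.0215 act -0.0163 z 0.0162 push 8.6 down 11.8
20.42 y cmd -0.0235 act -0.0185 z 0.0162 push 8.1 down 11.9
20.7 y cmd -0.0255 act -0.0193 z 0.0162 push 10.4 down 12.2
20.98 y cmd -0.0275 act -0.0193 z 0.0162 push 13.9 down 14.1
21.27 y cmd -0.0295 act -0.0193 z 0.0164 push 17.1 down 15.2
21.55 y cmd -0.0315 act -0.0193 z 0.0168 push 19.7 down 15.1
```

View pics/a5.png

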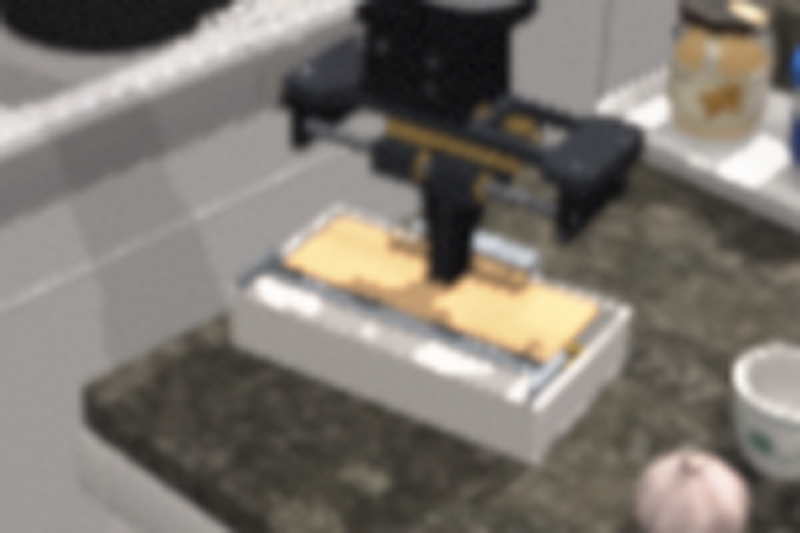

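The lid stopped hard at y = -19.3 mm (predicted about -18.5) and lies flat, with the tongue by the lip at (510,255). I relieve the push, lift straight up, and check.

Run:
```python
from plant import env, claw, kin, cams, job, status
from h import *
import cv2
env.movel(cw(-.0205,.0165),max_speed=.05);env.movel(cw(-.0185,.03),max_speed=.06)
env.movel(cw(-.0,.16),max_speed=.2);env.movel(cw(.1,.25),max_speed=.25);env.sleep(.3)
print(status.get_t(),status.get_wrist_force())
a=cams.get_image("scene")["pixels"][180:280,220:370];b=cams.get_image("top")["pixels"][140:240,258:408]
cv2.imwrite("pics/a6.png",cv2.resize(np.vstack([a,b]),(800,600*16//9 if 0 else 600),interpolation=cv2.INTER_CUBIC)[:,:,::-1])
```

```text
24.1417 [-0.45318029  0.88161761  0.57229361]
```

View pics/a6.png

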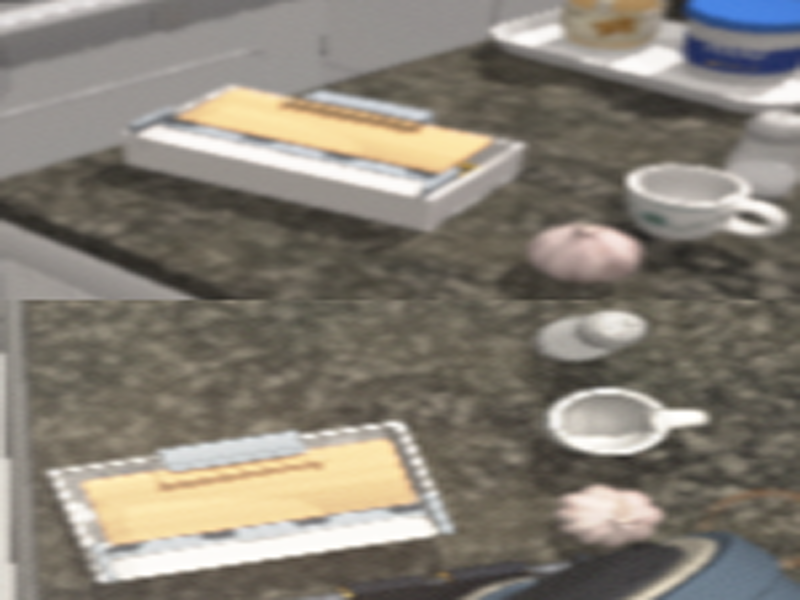

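The lid stays flat and home with the arm clear: its tongue is under the lip at (235,450) in the lower half. The cup, garlic and shaker are undisturbed, so I hand the job in.

```bash
python3 -c "
from plant import job
print(job.job_done())"
```

```text
the job is handed in; nothing more can be done
None
```

The case is shut: the lid lies flat at its home stop with the tongue under the lip, it stayed shut when let go, the cup, garlic and shaker look undisturbed, and the job was handed in at about 24 s; no verdict came back.

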